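# Check the stop button of the bench feed conveyor and reset the drive

## Robot

A 6-joint arm with a two-finger parallel gripper is mounted at the origin on a cart in front of the work surface, level with it; the furniture and walls round the work are solid. World frame = base frame: x ahead of the robot, y to its left, z up, the work surface at z = 0. Lengths are in m, angles in degrees, forces in N, time in s.
With the tool pointing down it reaches from about 0.3 to 0.75 m from the base axis. Payload 8.5 kg.
Tool frame: the origin (TCP) lies on the centre line of the jaws, within the pads' length; the fingertips stand env.tcp_to_tips ahead of it and the grasp point (between the pads) lies 8 mm behind it (env.tcp_to_tips is the distance from the TCP to the fingertips, in m); z points along the fingers, y is the direction in which the jaws open and shut (so a half turn about z gives the same grasp; the last joint's range is limited). The gripper opens to 85 mm and grips with 20 to 120 N. Pads are 22 mm wide; open, the fingers measure 114 mm over their backs; the gripper's body (76 mm by 85 mm) begins 54 mm behind the grasp point. The pads swing forward as they close: fully open they stand 13 mm farther back than shut.
Start: joints at [55.216, 21.807, 74.336, -0, 83.858, -12.336], TCP at [0.21, 0.508, 0.242] pointing down, gripper open.
Joint ranges: [-178.18, 178.18], [-50.72, 133.34], [12.68, 142.11], [-81.47, 261.47], [9.98, 163.14], [-165.26, 165.26]. Speed limits (degrees/s): [136.94, 136.94, 180, 180, 180, 180].

## Interface

Orientations are given as a 3x3 rotation matrix whose columns are the frame's x, y, z axes.
In Python, from rig import env gives the robot as it stands. The module is installed in compiled form; this text tells all that it offers.
- The arm moves only by the tool carry_out, never from a script. Its argument "rows" is a list of rows, each an object of numbers: "tx", "ty", "tz": the shift along the tool's x, y, z in cm; "yaw": the turn about the tool's z in rad. In form: [{"tx": .., "ty": .., "tz": .., "yaw": ..}, ...]. A call has 1 to 12 rows; each row shifts and turns the pose as measured when the row begins, along the tool's axes as they then stand; what a row does not reach is not made up. A row lasts 1/10 s, in which the tool goes at most 50 mm and 8.59 degrees, less where a joint would pass 70% of its speed; a pose out of reach is approached as far as the arm can. A call is refused whole if a number of a shift passes 5 or a number of a turn 0.15, either way. A call with a gripper value outside its range is refused whole. "jaw" is the closure, from -1 (fully open) to 1 (shut), set as the call begins (left out, the last holds). The fingers move at their own pace and stop on an object; "squeeze" is the grip in N (left out, the last holds). Time passes only in rows, so rows that do not move let the fingers close. It gives the time, the measured TCP pose, the force and the opening at its end, in the units of the state.
- env.observe(): the state, without advancing time (a new reading comes with each control period).
- env.get_image(name): name is "side" or "top"; returns the picture (384x512x3 uint8, red, green, blue); there is no depth.
- env.camera_params(name): a dict with "vertical_fov" (degrees; the focal length in pixels is half the picture's height over the tangent of half this angle, whatever the lens; pixels are square), "cx", "cy" (the principal point, pixels), "view" (4x4, takes a point from world to camera coordinates). Camera axes: x right, y up, looking along -z (the intrinsics and any distortion apply to the point x, -y, -z); pixel columns grow to the right and rows downward; lengths in m; the calibration is good to about 2 mm. A picture is of the moment at which its call begins. camera_params takes no time and is no camera call.
- env.close_job(): hands the job in, once; it reports no verdict.
The state is a dict: "time_s": time; "q": joint angles; "qvel": joint speeds; "joint_efforts": joint torques, N m; "position": TCP position; "tool_rot": TCP orientation; "ft_force": force on the tool from outside, world axes, zero at the start; "wrist_torque": the same for the moment, N m; "grip_width": finger opening in m.
Only numpy, scipy, OpenCV 4.12 (cv2) and the standard library are available. Lean on these libraries where they do the work, as an engineer would, in place of code of your own. Each camera call takes 0.05 s, during which the arm holds its last target. There are 200 camera calls.

## Task

Give the little feed conveyor's stop button its check before work starts: with the fingertips push the big mushroom button down until it stays in, then nudge the raised bar on its head round clockwise (seen from above) until the button springs back out, and only then push the small round reset button beside it right in and let it go. Only push gently with the fingers: do not grip the controls and do not pick anything up. Leave the speed dial, the two combs on the belt and the harmonica as they are.

Things in the scene. Friction and masses are not known exactly. Their poses are not given: they have to be found in the camera images.
- conveyor: Fixed bench conveyor: grey drive box, level control panel 140 (x) x 180 (y) mm, 85 mm up; belt, top 72 mm up, runs off to its left. Origin: on the desk under the box's middle; x away from the robot, y left along the belt, turned under 0.12 rad. In its frame: stop button x 0, y -42 mm; reset button x -35, y 55; speed dial (38 mm across, 18 high) x 40, y 55.
- stop_top (a point): On the stop button's axis, at the top of its bar, 49 mm above the panel when out. Black mushroom head 62 mm across, nearly flat top, across which a raised bar stands, 54 long, 12 wide, 16 mm high. Moves and turns with the head; its x is along the bar (along the conveyor's x, away from the robot, at rest). Latches at about 8 N of push; over 35 N counts as forced or gripped.
- stop_bar_near (a point): Point inside the end of the bar that is nearer to the robot at rest, 22 mm from the turning axis (5 mm from the bar's end), 8 mm below the bar's top. Clockwise (seen from above), this end moves to the left (+y) from rest. About 3 N on its side turns the head.
- stop_press (a joint): How far the stop button is pressed in, m: 0 out, 0.009 right down. Pushed past 0.007 a catch snaps over it and it stays at 0.007 when let go. Turning the head then frees it and a spring pushes it back out to 0.
- stop_turn (a joint): How far the mushroom head is turned clockwise seen from above, rad: 0 at rest, stop at 1.2. The catch lets go at about 0.55; a light spring turns the head back to 0 when it is let go.
- reset_button (a joint): How far the reset button is pressed in, m: 0 out, 0.006 right in (5 N); it springs back.
- reset_button_top (a point): Middle of the top of the reset button, a plain round push button 25 mm across in a dark collar 41 mm across; its top stands 22 mm above the panel and 10 mm above the collar.
- dial_rim (a point): Point on the skirt of the speed dial, 19 mm from its axis, below its pointer line. Not to be turned.
- comb_a: Loose black reed comb, 24 x 152 x 14 mm, lying lengthwise on the belt on the side nearer to the robot; origin in the middle of its underside. Not to be moved.
- comb_b: Loose black reed comb, 24 x 152 x 14 mm, lying lengthwise on the belt on the far side; origin in the middle of its underside. Not to be moved.
- harmonica: Loose finished harmonica, 26 x 122 x 34 mm, standing on the desk close to the right-hand side of the drive box; origin in the middle of its underside. Not to be moved.

How it is judged (in metres and radians):
On the way, in this order (a step that is already met when the one before it is completed fails the run):
1. the stop button is pressed in and past its catch (value of joint stop_press above 0.0063 m), for 0.2 s.
2. the head is being turned clockwise while the button is in (value of joint stop_turn above 0.3 rad and value of joint stop_press above 0.004 m).
3. the catch has let go and the stop button is out again (value of joint stop_press below 0.0015 m), for 0.1 s.
4. the reset button is pushed right in while the stop button is out (value of joint reset_button above 0.0045 m and value of joint stop_press below 0.0015 m), for 0.05 s.
At the end, for the whole second after the job is handed in: The stop button is out (within 1.5 mm) with its head turned back to rest (within 0.1 rad), the reset button has sprung back out (within 1.5 mm), both combs and the harmonica are within 15 mm of where they were and the speed dial has not been turned (its rim moved less than 6 mm) (value of joint each of stop_press, reset_button below 0.0015 m and value of joint stop_turn below 0.1 rad and distance of each of comb_a, comb_b, harmonica from where it was at the start of the episode below 0.015 m and distance of dial_rim from where it was at the start of the episode below 0.006 m); the robot touches nothing.
It fails at once if the reset button was pushed while the stop button was still in (value of joint reset_button above 0.003 m and value of joint stop_press above 0.004 m).
It fails at once if the controls were gripped or forced (more than 35 N of the fingers on the conveyor) (contact force between the fingers and conveyor above 35 N).
It fails at once if the speed dial was turned (distance of dial_rim from where it was at the start of the episode above 0.006 m).
It fails at once if a comb on the belt was shifted or lifted (distance of any of comb_a, comb_b from where it was at the start of the episode above 0.015 m).
It fails at once if the harmonica was shifted or lifted (distance of harmonica from where it was at the start of the episode above 0.015 m).
It also fails if it takes over 38 s, if anything falls off the work surface, if the arm or the gripper's body presses on something with over 40 N, if the wrist force passes 120 N, or if a joint passes its speed limit or range.

## Working session

There is one attempt and no reset: what is moved stays moved. The work goes in short steps, Python scripts to look and compute and a tool call to move; the robot and the scene stay as the last step left them, time stands still between calls to the robot, and variables do not carry over. Pictures are saved under pics/ and viewed, about 8 in all and at most 12, crops included, and the job is handed in when it is done.

Besides the shell and the picture viewer there is one more tool, called after ">>>" by a JSON object that holds its "name" and its "arguments". carry_out: Moves the arm, as the interface text tells. Its arguments: {"type":"object","properties":{"rows":{"type":"array","items":{"type":"object","properties":{"tx":{"type":"number"},"ty":{"type":"number"},"tz":{"type":"number"},"yaw":{"type":"number"}}}},"jaw":{"type":"number"},"squeeze":{"type":"number"}},"required":["rows"]}

```bash
mkdir -p pics; python3 - <<'E'
from rig import env
import cv2, numpy as np
print(env.tcp_to_tips)
s=env.observe(); print({k:np.round(v,4).tolist() for k,v in s.items()})
for n in("top","side"):
    im=env.get_image(n); cv2.imwrite(f"pics/{n}0.png",im[:,:,::-1])
    p=env.camera_params(n); print(n,{k:(np.round(v,4).tolist()) if not isinstance(v,dict) else v for k,v in p.items() })
E
```

```text
0.011
{'time_s': 0.0, 'q': [55.2163, 21.8411, 74.3869, -0.0005, 83.8588, -12.3339], 'qvel': [0.0162, 0.0578, 0.0102, -0.0473, 0.1568, 0.0237], 'joint_efforts': [-0.0025, -44.8457, -23.1271, -0.0003, 0.0049, -0.0], 'position': [0.2098, 0.5081, 0.2417], 'tool_rot': [[-0.9242, 0.3819, -0.0009], [0.3819, 0.9242, -0.0012], [0.0003, -0.0015, -1.0]], 'ft_force': [0.977, -0.7509, -0.5764], 'wrist_torque': [-0.018, -0.016, -0.0157], 'grip_width': 0.0857}
top {'vertical_fov': 45.4197, 'cx': 253.1135, 'cy': 197.4003, 'view': [[-0.0185, -0.9998, -0.0072, -0.0886], [0.9968, -0.019, 0.0771, -0.4934], [-0.0772, -0.0057, 0.997, -1.1914], [0.0, 0.0, 0.0, 1.0]]}
side {'vertical_fov': 50.8713, 'cx': 255.9741, 'cy': 197.1853, 'view': [[-0.9974, -0.0694, -0.0186, 0.4955], [0.0256, -0.5849, 0.8107, -0.1732], [-0.0671, 0.8081, 0.5852, -0.922], [0.0, 0.0, 0.0, 1.0]]}
```

View pics/top0.png

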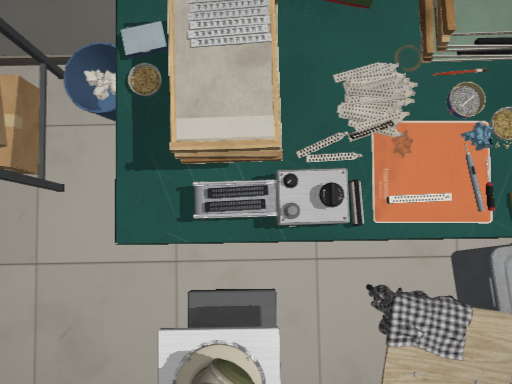

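View pics/side0.png

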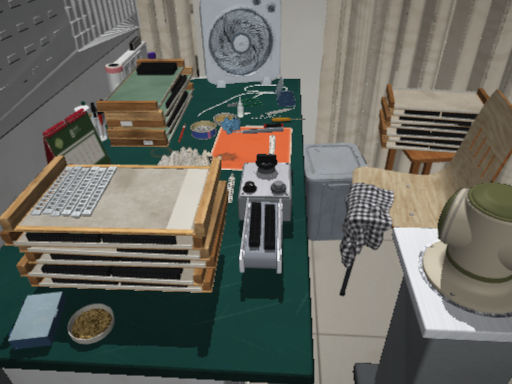

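Top view: the drive box with its panel is at about px (277–350, 170–225). The big black mushroom is near (331,194), the dial near (290,181) and the reset button near (291,211). The combs lie on the belt to the left and the harmonica at (356,203). A tray stack stands beyond the belt on the left. Next I measure these.

```bash
cat > h.py <<'E'
import numpy as np, cv2
from rig import env
def cam(n):
    p=env.camera_params(n); f=192/np.tan(np.radians(p['vertical_fov']/2)); return f,p['cx'],p['cy'],np.array(p['view'])
def ray(n,u,v):
    f,cx,cy,V=cam(n); d=V[:3,:3].T@np.array([(u-cx)/f,-(v-cy)/f,-1]); o=-V[:3,:3].T@V[:3,3]; return o,d
def onz(n,u,v,z):
    o,d=ray(n,u,v); return o+d*(z-o[2])/d[2]
def proj(n,P):
    f,cx,cy,V=cam(n); c=V[:3,:3]@np.asarray(P)+V[:3,3]; return cx+f*c[0]/-c[2], cy-f*c[1]/-c[2]
E
python3 - <<'E'
from h import *
im=cv2.imread("pics/top0.png")
c=im[150:240,180:380]; cv2.imwrite("pics/top0c.png",cv2.resize(c,None,fx=4,fy=4,interpolation=cv2.INTER_CUBIC))
im2=cv2.imread("pics/side0.png")
cv2.imwrite("pics/side0c.png",cv2.resize(im2[140:280,215:315],None,fx=4,fy=4,interpolation=cv2.INTER_CUBIC))
for u,v,z in [(331,194,.13),(291,211,.107),(290,181,.1),(281,155,.2),(170,155,.2),(356,203,.034)]: print(u,v,onz("top",u,v,z).round(3))
for P in [(0.21,.508,.242)]: print(proj("side",P),proj("top",P))
E
```

```text
331 194 [ 0.488 -0.285  0.13 ]
291 211 [ 0.45  -0.19   0.107]
290 181 [ 0.524 -0.19   0.1  ]
281 155 [ 0.572 -0.164  0.2  ]
170 155 [0.577 0.087 0.2  ]
356 203 [ 0.471 -0.365  0.034]
(np.float64(514.8911909692991), np.float64(479.703522445018)) (np.float64(-31.87855278751411), np.float64(327.5716513704401))
```

View pics/top0c.png

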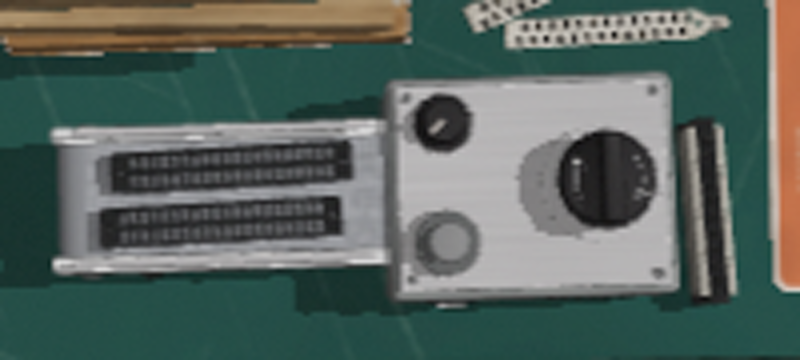

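View pics/side0c.png

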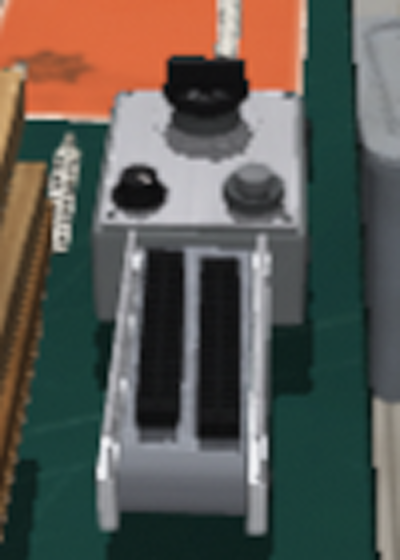

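The crops show the panel corners at crop px (388,78), (670,72), (678,292) and (392,298). The head is centred near (606,180) with its bar along x, the reset button is at (446,243) and the dial at (442,122). Now I fit the conveyor's pose.

```bash
python3 - <<'E'
from h import *
im=cv2.imread("pics/top0.png"); g=cv2.cvtColor(im,cv2.COLOR_BGR2GRAY)
m=(g<70).astype(np.uint8); m[:, :277]=0; m[:,347:]=0; m[:172]=0; m[222:]=0
n,l,st,ce=cv2.connectedComponentsWithStats(m)
for i in range(1,n):
    if st[i,4]>60: print(st[i],ce[i].round(1))
# crop px p -> full (p+.5)/4-.5+off
F=lambda x,y:((x+.5)/4-.5+180,(y+.5)/4-.5+150)
C=np.array([onz("top",*F(*p),.085) for p in [(388,78),(670,72),(678,292),(392,298)]])
print(C.round(4)); print("panel mid",C.mean(0).round(4))
print("sizes",[np.linalg.norm(C[i]-C[(i+1)%4]).round(4) for i in range(4)])
dy=(C[0]-C[1]+C[3]-C[2])[:2]; dx=(C[0]-C[3]+C[1]-C[2])[:2]
print("yaw",np.arctan2(-dy[0],dy[1]),np.arctan2(dx[1],dx[0]))
pts={"stop":(onz("top",*F(606,180),.120),(0,-.042)),"reset":(onz("top",*F(446,243),.107),(-.035,.055)),"dial":(onz("top",*F(442,122),.103),(.04,.055))}
for k,(w,c) in pts.items(): print(k,w.round(4))
A=np.array([c for _,c in pts.values()]);B=np.array([w[:2] for w,_ in pts.values()])
# add corners
A=np.vstack([A,[(.07,.09),(.07,-.09),(-.07,-.09),(-.07,.09)]]);B=np.vstack([B,C[:,:2]])
a0,b0=A.mean(0),B.mean(0); U,S,Vt=np.linalg.svd((A-a0).T@(B-b0)); R=Vt.T@U.T; t=b0-R@a0
print("R yaw",np.arctan2(R[1,0],R[0,0]),"t",t.round(4)); print("resid mm",((A@R.T+t-B)*1000).round(1))
for k,(w,c) in pts.items(): print(k,(R@c+t).round(4))
print("near",(R@(-.022,-.042)+t).round(4))
# side check
yaw=0
for k,P in {"stop_top":(0,-.042,.134),"reset":(-.035,.055,.107),"dial":(.04,.055,.103)}.items():
    w=np.r_[R@P[:2]+t,P[2]]; u,v=proj("side",w); print(k,"side crop px",((u-215)*4,(v-140)*4))
E
```

```text
[283 174  14  14 142] [290.  180.3]
[319 183  25  24 429] [331.  194.5]
[[ 0.5564 -0.1584  0.085 ]
 [ 0.5567 -0.3348  0.085 ]
 [ 0.4193 -0.335   0.085 ]
 [ 0.4189 -0.1578  0.085 ]]
panel mid [ 0.4878 -0.2465  0.085 ]
sizes [np.float64(0.1764), np.float64(0.1375), np.float64(0.1772), np.float64(0.1375)]
yaw 0.002162988244840078 -0.001306417817643952
stop [ 0.4869 -0.2869  0.12  ]
reset [ 0.4513 -0.1904  0.107 ]
dial [ 0.526  -0.1901  0.103 ]
R yaw 0.0026735996702175915 t [ 0.4872 -0.2459]
resid mm [[ 0.4 -1. ]
 [ 0.8 -0.6]
 [ 1.1 -0.7]
 [ 0.6  2.7]
 [ 0.7 -1. ]
 [-1.8 -1.1]
 [-1.9  1.7]]
stop [ 0.4873 -0.2879]
reset [ 0.4521 -0.191 ]
dial [ 0.5271 -0.1908]
near [ 0.4653 -0.288 ]
stop_top side crop px (np.float64(203.03138365538848), np.float64(59.34685696963436))
reset side crop px (np.float64(250.23024012567748), np.float64(171.72710273344137))
dial side crop px (np.float64(134.83352854455393), np.float64(174.33231152654912))
```

>>> {"name": "carry_out", "arguments": {"rows": [{"yaw": -0.13}, {"yaw": -0.13}, {"yaw": -0.13}, {"ty": -4}, {"ty": -5}, {"ty": -5}, {"ty": -5}, {"ty": -5}, {"ty": -5}], "jaw": 1, "squeeze": 20}}

```text
validation failed for argument at $.ro...
```

>>> {"name": "carry_out", "arguments": {"rows": [{"tx": 0, "ty": 0, "tz": 0, "yaw": -0.13}, {"tx": 0, "ty": 0, "tz": 0, "yaw": -0.13}, {"tx": 0, "ty": 0, "tz": 0, "yaw": -0.13}, {"tx": 0, "ty": -4, "tz": 0, "yaw": 0}, {"tx": 0, "ty": -4.5, "tz": 0, "yaw": 0}, {"tx": 0, "ty": -4.5, "tz": 0, "yaw": 0}, {"tx": 0, "ty": -4.5, "tz": 0, "yaw": 0}, {"tx": 0, "ty": -4.5, "tz": 0, "yaw": 0}], "jaw": 1, "squeeze": 20}}

```text
time_s: 0.9
position: [0.2117, 0.2837, 0.2383]
tool_rot: [[-1.0, -0.021, -0.005], [-0.021, 1.0, -0.006], [0.005, -0.006, -1.0]]
ft_force: [1.1, -0.2, 0.5]
grip_width: -0.0003
```

>>> {"name": "carry_out", "arguments": {"rows": [{"tx": -1.5, "ty": -4.5, "tz": 0, "yaw": 0.02}, {"tx": -1.5, "ty": -4.5, "tz": 0, "yaw": 0}, {"tx": -1.5, "ty": -4.5, "tz": 0, "yaw": 0}, {"tx": -1.5, "ty": -4.5, "tz": 0, "yaw": 0}, {"tx": -2, "ty": -4.5, "tz": 0, "yaw": 0}, {"tx": -2, "ty": -4.5, "tz": 0, "yaw": 0}, {"tx": -2, "ty": -4.5, "tz": 0, "yaw": 0}, {"tx": -2, "ty": -4.5, "tz": 0, "yaw": 0}, {"tx": -2, "ty": -4.5, "tz": 0, "yaw": 0}, {"tx": -2, "ty": -4.5, "tz": 0, "yaw": 0}, {"tx": -2, "ty": -4, "tz": 0, "yaw": 0}, {"tx": -2, "ty": -3, "tz": 0, "yaw": 0}]}}

```text
time_s: 2.1
position: [0.4291, -0.2496, 0.2398]
tool_rot: [[-1.0, 0.002, -0.003], [0.002, 1.0, -0.005], [0.003, -0.005, -1.0]]
ft_force: [-0.0, 0.5, 0.6]
grip_width: -0.0005
```

>>> {"name": "carry_out", "arguments": {"rows": [{"tx": -3, "ty": -2, "tz": 1, "yaw": 0}, {"tx": -2.8, "ty": -1.8, "tz": 2, "yaw": 0}, {"tx": 0, "ty": 0, "tz": 3, "yaw": 0}, {"tx": 0, "ty": 0, "tz": 0, "yaw": 0}]}}

```text
time_s: 2.5
position: [0.49, -0.2945, 0.1757]
tool_rot: [[-1.0, 0.007, -0.004], [0.007, 1.0, -0.004], [0.004, -0.004, -1.0]]
ft_force: [-0.1, 0.1, 0.3]
grip_width: 0.0005
```

```bash
python3 - <<'E'
from h import *
s=env.observe(); print(env.tcp_to_tips,s['position'].round(4) if hasattr(s['position'],'round') else s['position'],s['time_s'],s['ft_force'])
a=env.get_image("side")[:,:,::-1]; b=env.get_image("top")[:,:,::-1]
P=np.array(s['position']);T=P-[0,0,env.tcp_to_tips]
print("tip side px",[(x-o)*4 for x,o in zip(proj("side",T),(205,90))], "tip top", [(x-o)*4 for x,o in zip(proj("top",T),(270,150))])
R=lambda c:cv2.resize(c,None,fx=4,fy=4,interpolation=cv2.INTER_CUBIC)
cv2.imwrite("pics/v1.png",np.hstack([R(a[90:220,205:305]),R(b[150:280,270:370])]))
E
```

```text
0.011 [ 0.49   -0.2945  0.1757] 2.5 [-0.0545236   0.06064183  0.34679993]
tip side px [np.float64(239.4114058977757), np.float64(215.0668512553791)] tip top [np.float64(269.9474831657301), np.float64(166.56133307379105)]
```

View pics/v1.png

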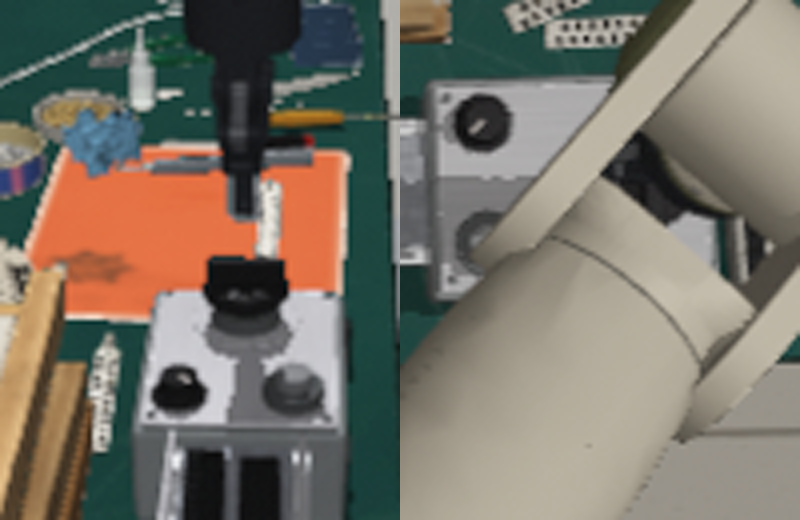

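Side view: the fingertip's lower end is at about (242,217), matching the predicted (239,215), right above the bar. The top view is blocked by the arm. I descend.

>>> {"name": "carry_out", "arguments": {"rows": [{"tx": 0.3, "ty": 0.7, "tz": 1.2, "yaw": 0}, {"tx": 0, "ty": 0, "tz": 1, "yaw": 0}, {"tx": 0, "ty": 0, "tz": 0.2, "yaw": 0}, {"tx": 0, "ty": 0, "tz": 0.1, "yaw": 0}]}}

```text
time_s: 3.0
position: [0.489, -0.2891, 0.1606]
tool_rot: [[-1.0, 0.006, 0.009], [0.006, 1.0, -0.016], [-0.009, -0.016, -1.0]]
ft_force: [0.5, -0.4, -0.9]
grip_width: 0.0001
```

>>> {"name": "carry_out", "arguments": {"rows": [{"tx": 0.1, "ty": 0.1, "tz": 0.5, "yaw": 0}, {"tx": 0, "ty": 0, "tz": 0.5, "yaw": 0}, {"tx": 0, "ty": 0, "tz": 0.3, "yaw": 0}, {"tx": 0, "ty": 0, "tz": 0.3, "yaw": 0}, {"tx": 0, "ty": 0, "tz": 0.2, "yaw": 0}]}}

```text
time_s: 3.5
position: [0.4887, -0.2891, 0.1433]
tool_rot: [[-1.0, 0.006, 0.012], [0.006, 1.0, -0.019], [-0.012, -0.019, -1.0]]
ft_force: [-0.8, 1.6, 10.0]
grip_width: 0.0
```

>>> {"name": "carry_out", "arguments": {"rows": [{"tx": 0, "ty": 0, "tz": 0.2, "yaw": 0}, {"tx": 0, "ty": 0, "tz": 0.2, "yaw": 0}]}}

```text
time_s: 3.7
position: [0.4888, -0.2892, 0.141]
tool_rot: [[-1.0, 0.006, 0.013], [0.006, 1.0, -0.02], [-0.013, -0.02, -1.0]]
ft_force: [-3.3, 2.9, 10.9]
grip_width: -0.0
```

>>> {"name": "carry_out", "arguments": {"rows": [{"tx": 0, "ty": 0, "tz": 0.2, "yaw": 0}, {"tx": 0, "ty": 0, "tz": 0.2, "yaw": 0}]}}

```text
time_s: 3.9
position: [0.4889, -0.2892, 0.1385]
tool_rot: [[-1.0, 0.006, 0.014], [0.006, 1.0, -0.021], [-0.014, -0.021, -1.0]]
ft_force: [-2.7, 2.5, 8.3]
grip_width: -0.0
```

>>> {"name": "carry_out", "arguments": {"rows": [{"tx": 0, "ty": 0, "tz": 0.2, "yaw": 0}]}}

```text
time_s: 4.0
position: [0.4889, -0.2892, 0.1371]
tool_rot: [[-1.0, 0.006, 0.014], [0.006, 1.0, -0.021], [-0.014, -0.021, -1.0]]
ft_force: [-2.7, 2.0, 6.9]
grip_width: 0.0001
```

>>> {"name": "carry_out", "arguments": {"rows": [{"tx": 0, "ty": 0, "tz": 0.2, "yaw": 0}]}}

```text
time_s: 4.1
position: [0.4889, -0.2893, 0.1359]
tool_rot: [[-1.0, 0.006, 0.014], [0.006, 1.0, -0.022], [-0.014, -0.022, -1.0]]
ft_force: [-3.5, 2.2, 17.2]
grip_width: -0.0
```

Force rose to 17 N, so the button is at its bottom stop. I hold briefly, then lift clear.

>>> {"name": "carry_out", "arguments": {"rows": [{"tx": 0, "ty": 0, "tz": 0, "yaw": 0}, {"tx": 0, "ty": 0, "tz": -0.3, "yaw": 0}, {"tx": 0, "ty": 0, "tz": -1, "yaw": 0}, {"tx": 0, "ty": 0, "tz": -1, "yaw": 0}, {"tx": 0, "ty": 0, "tz": -0.5, "yaw": 0}]}}

```text
time_s: 4.6
position: [0.4884, -0.2886, 0.1664]
tool_rot: [[-1.0, 0.006, 0.014], [0.005, 1.0, -0.022], [-0.014, -0.022, -1.0]]
ft_force: [0.5, -0.0, 0.6]
grip_width: 0.0002
```

```bash
python3 - <<'E'
from h import *
s=env.observe(); print(s['position'],s['ft_force'],s['tool_rot'])
a=env.get_image("side")[:,:,::-1]; o=cv2.imread("pics/side0.png")
R=lambda c:cv2.resize(c,None,fx=5,fy=5,interpolation=cv2.INTER_CUBIC)
cv2.imwrite("pics/v2.png",np.hstack([R(o[130:200,235:310]),R(a[130:200,235:310])]))
E
```

```text
[ 0.48842049 -0.28859504  0.16642026] [ 0.49924589 -0.01699371  0.61920679] [[-0.99988119  0.00569971  0.01432227]
 [ 0.00538577  0.99974645 -0.0218638 ]
 [-0.01444326 -0.02178406 -0.99965837]]
```

View pics/v2.png

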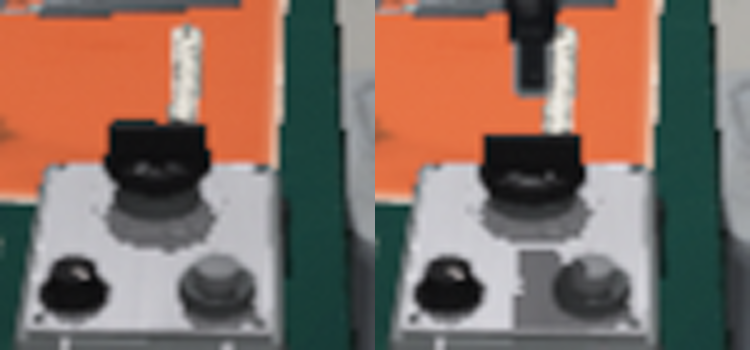

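The right half shows the bar top lower than before (row 135 against 122) with the fingers clear, so the button is latched. Next I move beside the near end of the bar, on its right.

>>> {"name": "carry_out", "arguments": {"rows": [{"tx": 1, "ty": -1.5, "tz": 0, "yaw": 0}, {"tx": 1.2, "ty": -1.5, "tz": 0, "yaw": 0}, {"tx": 0.5, "ty": -0.5, "tz": 0, "yaw": 0}, {"tx": 0, "ty": 0, "tz": 0, "yaw": 0}]}}

```text
time_s: 5.05
position: [0.461, -0.3242, 0.168]
tool_rot: [[-1.0, 0.005, 0.016], [0.004, 1.0, -0.023], [-0.016, -0.023, -1.0]]
ft_force: [0.3, 0.0, -0.4]
grip_width: -0.0
```

>>> {"name": "carry_out", "arguments": {"rows": [{"tx": 0, "ty": 0, "tz": 1.2, "yaw": 0}, {"tx": 0, "ty": 0, "tz": 1.2, "yaw": 0}, {"tx": 0, "ty": 0, "tz": 0.6, "yaw": 0}, {"tx": 0, "ty": 0, "tz": 0.4, "yaw": 0}, {"tx": 0, "ty": 0, "tz": 0, "yaw": 0}]}}

```text
time_s: 5.55
position: [0.4627, -0.3226, 0.1303]
tool_rot: [[-1.0, 0.003, 0.015], [0.003, 1.0, -0.021], [-0.015, -0.021, -1.0]]
ft_force: [0.2, -0.2, -0.3]
grip_width: -0.0001
```

>>> {"name": "carry_out", "arguments": {"rows": [{"tx": 0.1, "ty": 0.5, "tz": -0.2, "yaw": 0}, {"tx": 0, "ty": 0.4, "tz": 0, "yaw": 0}, {"tx": 0, "ty": 0.3, "tz": 0, "yaw": 0}]}}

```text
time_s: 5.85
position: [0.462, -0.3097, 0.1327]
tool_rot: [[-1.0, 0.003, 0.016], [0.003, 1.0, -0.022], [-0.016, -0.022, -1.0]]
ft_force: [-0.4, -0.6, -0.0]
grip_width: -0.0
```

>>> {"name": "carry_out", "arguments": {"rows": [{"tx": 0, "ty": 0.3, "tz": 0.1, "yaw": 0}, {"tx": 0, "ty": 0.3, "tz": 0, "yaw": 0}]}}

```text
time_s: 6.05
position: [0.4622, -0.3031, 0.1321]
tool_rot: [[-1.0, 0.003, 0.017], [0.002, 1.0, -0.023], [-0.017, -0.023, -1.0]]
ft_force: [0.1, 0.0, -0.4]
grip_width: 0.0003
```

>>> {"name": "carry_out", "arguments": {"rows": [{"tx": 0, "ty": 0.3, "tz": 0, "yaw": 0}, {"tx": 0, "ty": 0.3, "tz": 0, "yaw": 0}]}}

```text
time_s: 6.25
position: [0.4619, -0.297, 0.1321]
tool_rot: [[-1.0, 0.003, 0.016], [0.002, 1.0, -0.024], [-0.016, -0.024, -1.0]]
ft_force: [-1.9, -2.0, 0.3]
grip_width: -0.0
```

>>> {"name": "carry_out", "arguments": {"rows": [{"tx": 0, "ty": 0.3, "tz": 0, "yaw": 0}, {"tx": 0, "ty": 0.3, "tz": 0, "yaw": 0}, {"tx": 0, "ty": 0.3, "tz": 0, "yaw": 0}]}}

```text
time_s: 6.55
position: [0.4621, -0.29, 0.1329]
tool_rot: [[-1.0, 0.003, 0.018], [0.003, 1.0, -0.03], [-0.018, -0.03, -0.999]]
ft_force: [-2.6, -5.9, 4.1]
grip_width: -0.0002
```

>>> {"name": "carry_out", "arguments": {"rows": [{"tx": 0, "ty": 0.3, "tz": 0, "yaw": 0}, {"tx": 0, "ty": 0.3, "tz": 0, "yaw": 0}]}}

```text
time_s: 6.75
position: [0.4631, -0.2863, 0.1345]
tool_rot: [[-1.0, 0.004, 0.022], [0.004, 0.999, -0.037], [-0.022, -0.037, -0.999]]
ft_force: [-0.8, -4.7, 3.6]
grip_width: -0.0
```

```bash
python3 - <<'E'
from h import *
s=env.observe(); print(s['position'],s['ft_force'])
a=env.get_image("side")[:,:,::-1]; o=cv2.imread("pics/side0.png")
R=lambda c:cv2.resize(c,None,fx=5,fy=5,interpolation=cv2.INTER_CUBIC)
cv2.imwrite("pics/v3.png",np.hstack([R(o[130:200,235:310]),R(a[130:200,235:310])]))
E
```

```text
[ 0.46312781 -0.28627509  0.13453734] [-0.83154851 -4.74854586  3.63908389]
```

View pics/v3.png

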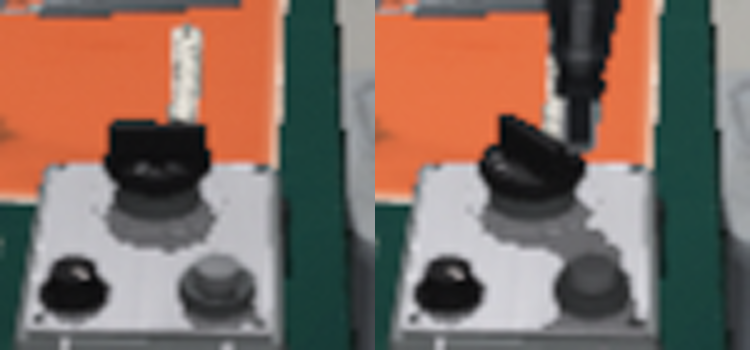

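The right half shows the bar clearly turned clockwise and the head still in. The finger has crept up, so I lower it slightly as I push on.

>>> {"name": "carry_out", "arguments": {"rows": [{"tx": 0, "ty": 0.2, "tz": 0.4, "yaw": 0}, {"tx": 0, "ty": 0.3, "tz": 0.3, "yaw": 0}]}}

```text
time_s: 7.0
position: [0.4639, -0.2827, 0.1293]
tool_rot: [[-1.0, 0.005, 0.025], [0.004, 0.999, -0.041], [-0.025, -0.041, -0.999]]
ft_force: [-3.8, -2.4, 2.2]
grip_width: -0.0001
```

>>> {"name": "carry_out", "arguments": {"rows": [{"tx": 0, "ty": 0.3, "tz": -0.1, "yaw": 0}, {"tx": 0, "ty": 0.3, "tz": -0.1, "yaw": 0}]}}

```text
time_s: 7.2
position: [0.4633, -0.2765, 0.1305]
tool_rot: [[-1.0, 0.005, 0.023], [0.004, 0.999, -0.041], [-0.023, -0.041, -0.999]]
ft_force: [-2.6, -3.5, -1.3]
grip_width: 0.0001
```

```bash
python3 - <<'E'
from h import *
a=env.get_image("side")[:,:,::-1]; o=cv2.imread("pics/side0.png")
R=lambda c:cv2.resize(c,None,fx=5,fy=5,interpolation=cv2.INTER_CUBIC)
cv2.imwrite("pics/v4.png",np.hstack([R(o[130:200,235:310]),R(a[130:200,235:310])]))
E
```

```text
(no output)
```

View pics/v4.png

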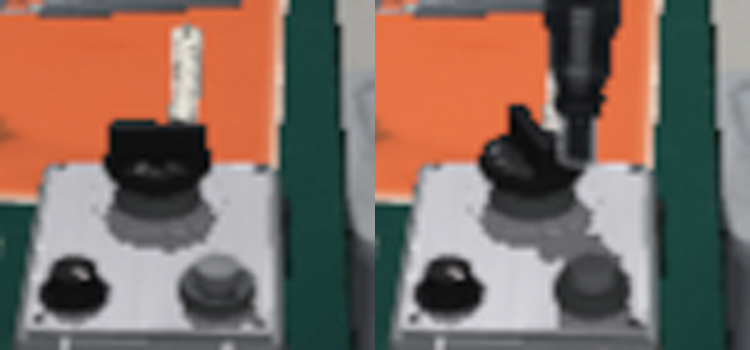

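The head is turned well past 0.55 rad, but I can't tell its height here. I back off to the right and up, then compare with the start picture.

>>> {"name": "carry_out", "arguments": {"rows": [{"tx": 0, "ty": -1, "tz": 0, "yaw": 0}, {"tx": 0, "ty": -1.5, "tz": 0, "yaw": 0}, {"tx": 0, "ty": -1.5, "tz": -0.5, "yaw": 0}, {"tx": 0, "ty": 0, "tz": -2, "yaw": 0}, {"tx": 0, "ty": 0, "tz": -2, "yaw": 0}, {"tx": 0, "ty": 0, "tz": -1, "yaw": 0}]}}

```text
time_s: 7.85
position: [0.4621, -0.3181, 0.1882]
tool_rot: [[-1.0, 0.006, 0.023], [0.005, 0.999, -0.035], [-0.023, -0.035, -0.999]]
ft_force: [-0.1, -0.5, -0.2]
grip_width: 0.0001
```

```bash
python3 - <<'E'
from h import *
s=env.observe(); print(s['position'],s['ft_force'],s['tool_rot'])
a=env.get_image("side")[:,:,::-1]; o=cv2.imread("pics/side0.png"); l=cv2.imread("pics/v2.png")
# column darkness profile through bar/head centre, before and now
for n,i in(("start",o),("now",a)): print(n,i[150:180,265].mean(1).astype(int), i[150:180,258].mean(1).astype(int))
R=lambda c:cv2.resize(c,None,fx=5,fy=5,interpolation=cv2.INTER_CUBIC)
cv2.imwrite("pics/v5.png",np.hstack([R(o[130:200,235:310]),R(a[130:200,235:310])]))
E
```

```text
[ 0.46209945 -0.31814975  0.18821357] [-0.10581575 -0.48954827 -0.23854742] [[-0.99972426  0.00574767  0.02276778]
 [ 0.0049461   0.99937131 -0.03510735]
 [-0.02295526 -0.03498506 -0.99912417]]
start [131 132 131 113  39  39  20  17  17  16  15  14  16  35  56  35  21  18
  17  29  47  53  51  57  82 102 106  98 100 138] [131 131 131 113  42  40  18  16  17  17  17  14  14  16  16  16  56  92
  54  49  53  62  88  99 100 101  99 119 167 192]
now [138 139 138 120  42  42  21  17  17  18  16  16  17  38  60  38  23  20
  19  32  50  56  55  61  88 110 114 106 107 149] [138 138 138 121  44  44  22  19  19  18  18  16  16  16  18  18  60  99
  59  53  58  68  95 106 107 109 106 126 177 204]
```

View pics/v5.png

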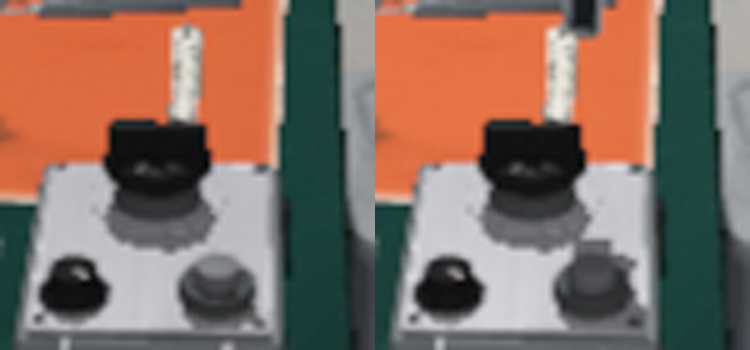

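The bar profile matches the start picture row for row, so the button is out and its head is back at rest. On to the reset button.

>>> {"name": "carry_out", "arguments": {"rows": [{"tx": 0.3, "ty": 3.5, "tz": 0, "yaw": 0}, {"tx": 0.3, "ty": 4, "tz": 0, "yaw": 0}, {"tx": 0.3, "ty": 3.5, "tz": 0, "yaw": 0}, {"tx": 0, "ty": 1.5, "tz": 0, "yaw": 0}, {"tx": 0, "ty": 0, "tz": 0, "yaw": 0}]}}

```text
time_s: 8.4
position: [0.4545, -0.1923, 0.1832]
tool_rot: [[-1.0, 0.009, 0.026], [0.008, 0.999, -0.037], [-0.026, -0.037, -0.999]]
ft_force: [-0.2, -0.1, 0.6]
grip_width: 0.0
```

>>> {"name": "carry_out", "arguments": {"rows": [{"tx": 0.3, "ty": 0.3, "tz": 1.5, "yaw": 0}, {"tx": 0.2, "ty": 0.2, "tz": 2, "yaw": 0}, {"tx": 0, "ty": 0, "tz": 1.5, "yaw": 0}, {"tx": 0, "ty": 0, "tz": 0.7, "yaw": 0}, {"tx": 0, "ty": 0, "tz": 0, "yaw": 0}]}}

```text
time_s: 8.9
position: [0.4536, -0.1958, 0.1242]
tool_rot: [[-0.999, 0.011, 0.03], [0.01, 0.999, -0.04], [-0.03, -0.04, -0.999]]
ft_force: [-0.2, 1.2, 0.3]
grip_width: -0.0002
```

Correct the sideways offset (about 5 mm in y, 2 mm in x), then press.

>>> {"name": "carry_out", "arguments": {"rows": [{"tx": 0.25, "ty": 0.5, "tz": 0, "yaw": 0}, {"tx": 0, "ty": 0.1, "tz": 0.2, "yaw": 0}, {"tx": 0, "ty": 0, "tz": 0.2, "yaw": 0}]}}

```text
time_s: 9.2
position: [0.4519, -0.1911, 0.121]
tool_rot: [[-0.999, 0.012, 0.032], [0.011, 0.999, -0.042], [-0.032, -0.042, -0.999]]
ft_force: [-0.2, -0.1, 0.5]
grip_width: -0.0
```

>>> {"name": "carry_out", "arguments": {"rows": [{"tx": 0, "ty": 0, "tz": 0.25, "yaw": 0}, {"tx": 0, "ty": 0, "tz": 0.25, "yaw": 0}, {"tx": 0, "ty": 0, "tz": 0.25, "yaw": 0}]}}

```text
time_s: 9.5
position: [0.4523, -0.1913, 0.1139]
tool_rot: [[-0.999, 0.011, 0.033], [0.01, 0.999, -0.043], [-0.033, -0.042, -0.999]]
ft_force: [-2.1, 1.4, 4.0]
grip_width: 0.0004
```

>>> {"name": "carry_out", "arguments": {"rows": [{"tx": 0, "ty": 0, "tz": 0.2, "yaw": 0}]}}

```text
time_s: 9.6
position: [0.4523, -0.1913, 0.112]
tool_rot: [[-0.999, 0.011, 0.033], [0.01, 0.999, -0.043], [-0.033, -0.042, -0.999]]
ft_force: [-4.1, 2.7, 15.4]
grip_width: -0.0001
```

That is the reset button's hard stop (15 N, TCP z 0.112 as predicted). I hold and let go.

>>> {"name": "carry_out", "arguments": {"rows": [{"tx": 0, "ty": 0, "tz": 0.05, "yaw": 0}, {"tx": 0, "ty": 0, "tz": -0.3, "yaw": 0}, {"tx": 0, "ty": 0, "tz": -1.5, "yaw": 0}, {"tx": 0, "ty": 0, "tz": -3, "yaw": 0}, {"tx": 0, "ty": 0, "tz": -4, "yaw": 0}, {"tx": 2, "ty": 0, "tz": -3, "yaw": 0}, {"tx": 3, "ty": 2, "tz": 0, "yaw": 0}, {"tx": 3, "ty": 3, "tz": 0, "yaw": 0}, {"tx": 3, "ty": 3, "tz": 0, "yaw": 0}, {"tx": 0, "ty": 0, "tz": 0, "yaw": 0}]}}

```text
time_s: 10.6
position: [0.3365, -0.1037, 0.2257]
tool_rot: [[-0.999, 0.012, 0.036], [0.011, 0.999, -0.045], [-0.036, -0.045, -0.998]]
ft_force: [0.6, -0.5, 0.9]
grip_width: 0.0002
```

```bash
python3 - <<'E'
from h import *
s=env.observe(); print(s['time_s'],s['position'],s['ft_force'])
a=env.get_image("side")[:,:,::-1]; o=cv2.imread("pics/side0.png")
R=lambda c:cv2.resize(c,None,fx=4,fy=4,interpolation=cv2.INTER_CUBIC)
cv2.imwrite("pics/v6.png",np.hstack([R(o[140:280,220:315]),R(a[140:280,220:315])]))
E
```

```text
10.6 [ 0.3364689  -0.10374425  0.22573877] [ 0.57259498 -0.45474947  0.92092751]
```

View pics/v6.png

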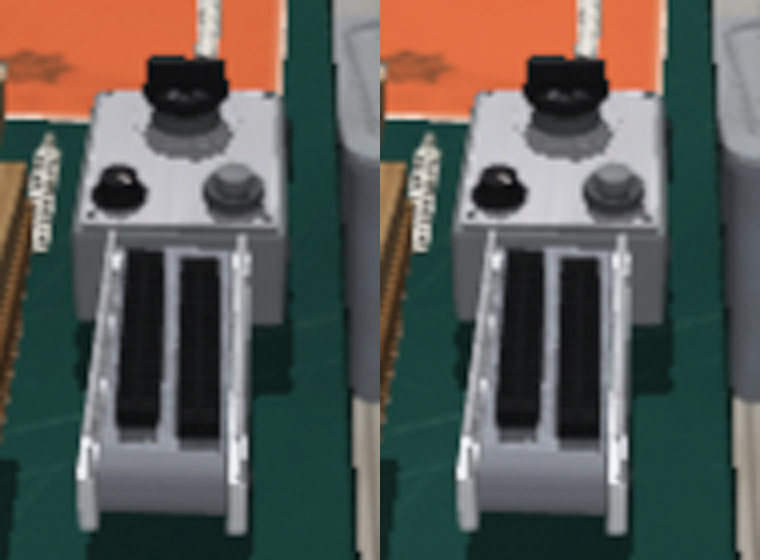

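Both halves look the same. The stop button is out with its bar straight, the reset button is out, the dial pointer and combs are unchanged, and the arm is clear.

```bash
python3 -c "
from rig import env
print(env.close_job())"
```

```text
the job is handed in; nothing more can be done
None
```

I carried out the stop-button check in order and handed the job in at about 10.7 s of the 38 s allowed; no verdict is reported. I never gripped anything; the jaws stayed shut throughout.

- **Stop button in:** I pressed it to its bottom stop with a peak of about 17 N. A picture then showed it staying in with the fingers clear.
- **Head turned:** I nudged the near end of the bar clockwise with about 4–7 N. One picture part-way showed the bar turned with the button apparently still in. I could not see the moment the catch let go. After I backed off, the side-view pixel profile matched the start picture, so the button was out and the head back at rest.
- **Reset button:** I then pushed it to its hard stop with about 15 N at the expected height, held it briefly and let it go.

**Last checks:** The final side view matches the start picture: stop button out and straight, reset button out, and the dial and combs unchanged. The harmonica is hidden in the side view and I did not check it at the end, but the fingers stayed well above it throughout. The arm stands clear, with about 1 N of residual force reading. The tool tilted about 2–3° during the pushes, and I felt no effect from it.

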